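# Make up two craft kits on the day-centre table

### The job

Make up the two craft kits from the stock in the middle of the table. The rectangular tray gets the picture board, pushed upright and fully home into the middle of the tray's spring clip, and the tall glue bottle and the wooden stamp, both standing on the tray's floor in front of the clip; the round tray gets the short glue bottle and the bead jar, both standing on its floor. Leave the mug where it is.

Things in the scene. Friction and masses are not known exactly. Their poses are not given: they have to be found in the camera images.
- picture_board: Upright plywood board, 8 (its x) x 90 (y) x 100 mm high, 60 g, a red bead flower on one face (either way round is fine). Origin: centre of its lower edge. Starts upright in the groove (10 mm wide, 24 deep, floor 8 mm above the table) of a fixed brown wooden block 50 x 110 x 32 mm high, centred under it within 8 mm along y; lift it straight out, pinched across its thickness.
- tall_bottle: Tall white glue bottle, upright: round body 38 mm in diameter, straight up to 85 mm, then a shoulder and a thin grey nozzle up to 115 mm. About 120 g. Origin: centre of its underside, z up.
- short_bottle: Short white glue bottle, upright: round body 38 mm in diameter, straight up to 42 mm, then a shoulder and a thin grey nozzle up to 66 mm. About 70 g. Origin: centre of its underside, z up.
- bead_jar: Squat clear jar full of red beads, with a flat white lid: 52 mm in diameter up to 36 mm, the lid 54 mm in diameter from there to 50 mm, its top. About 120 g. Origin: centre of its underside, z up.
- stamp: Dark wooden hand stamp, upright: square foot 40 x 40 x 18 mm high, on it a round knob 26 mm in diameter from 34 to 58 mm height (thinner neck below), top at 64 mm. About 80 g. Origin: centre of its underside, z up.
- kit_tray: Fixed white rectangular tray, outside 150 (x) x 180 (y) x 14 mm high, walls 5 mm, floor top 5 mm above the table. Origin: centre of its underside, z up. The spring clip stands in the middle of its +x side (away from the robot), centred at x = +45, y = 0 mm. Free floor in front of the clip: x -70 to +23, y -85 to +85 mm.
- board_clip: Spring clip on the rectangular tray: grey foot 44 x 72 x 8 mm, two facing steel jaws 60 mm long along y, each sprung to give 12 mm along x (250 N/m). Gap 2 mm, flaring from 39 mm to a 23 mm mouth at 67 mm height. Origin: centre of the foot's underside, 5 mm above the table. Board goes straight down, its y along this y, pushed with 5 to 10 N; home, its lower edge is on the foot at z = 8 mm.
- round_tray: Fixed round wooden tray, outside diameter 168 mm, 14 mm high, wall 5 mm (inside diameter 158 mm), floor top 5 mm above the table. Origin: centre of its underside, on the table.
- mug: Yellow drinking mug, 80 mm in diameter, 85 mm high, handle at its +y, standing beyond the stock as seen from the robot; not part of the job. Origin: centre of its underside.
There are look-alikes about, which are no part of the job. Leave any orange or turquoise look-alike of the bead_jar alone.

How it is judged:
By the outcome, as a careful person would: the job done as asked, in the order asked, and still so for the second after the job is handed in, with the robot touching nothing.
It also fails if it takes over 133 s, if anything falls off the work surface, if the arm or the gripper's body presses on something with over 40 N, if the wrist force passes 120 N, or if a joint passes its speed limit or range.

### The arm

A 7-joint arm with a two-finger parallel gripper is mounted at the origin on the work surface. World frame = base frame: x ahead of the robot, y to its left, z up, the work surface at z = 0. Lengths are in m, angles in rad, forces in N, time in s.
With the tool pointing down it reaches from about 0.425 to 0.875 m from the base axis. Payload 4.7 kg.
Tool frame: the origin (TCP) lies between the finger pads; the fingertips stand 14 mm ahead of it and the grasp point (between the pads) lies 5 mm behind it; z points along the fingers, y is the line along which they close (so a half turn about z gives the same grasp; the last joint's range is limited). The gripper opens to 87 mm and grips with 3 to 60 N. Pads are 19 mm wide; open, the fingers measure 117 mm over their backs; the gripper's body (75 mm by 190 mm) begins 51 mm behind the grasp point.
Start: joints at [-1.157, 0.321, -0.07, 1.45, 0.023, 1.371, -0.057], TCP at [0.253, 0.599, 0.237] pointing down, gripper open.
Joint ranges: [-2.86, 2.86], [-0.3, 2.09], [-1.38, 1.24], [0.06, 2.45], [-1.56, 4.7], [0.09, 2.05], [-2.69, 2.69]. Speed limits (rad/s): [2.57, 2.57, 3.14, 3.14, 3.14, 3.14, 3.14].

### API

Orientations are given as a rotation vector (axis times angle).
In Python, from bench import ctrl gives the robot as it stands.
- The arm moves only by the shell command python3 -m inch 'ROWS' [OPENING] [FORCE]. ROWS is JSON, a list of rows, each a list of 6 numbers: the shift along the world's x, y, z in mm, then the turn, a rotation vector about the world's x, y, z in degrees. In form: [[tx, ty, tz, rx, ry, rz], ...]. A call has 1 to 20 rows; each row is the pose to reach, as a shift and turn from the pose commanded when the call began; what a row does not reach only later rows make up. A row lasts 1/8 s, in which the tool goes at most 62.5 mm and 10.7 degrees, less where a joint would pass 70% of its speed; a pose out of reach is approached as far as the arm can. A call with a gripper value outside its range is refused whole. OPENING is the finger opening in mm, from 0 to 87, set as the call begins (- or left out, the last holds). The fingers move at their own pace and stop on an object; FORCE is the grip in N (left out, the last holds). Time passes only in rows, so rows that repeat a pose let the fingers close. It gives the time, the measured TCP pose, the force, the opening and the grip force at its end, in the units of the state.
- ctrl.get_state(): the state, without advancing time (a new reading comes with each control period).
- ctrl.get_image(name): name is "side" or "top"; returns (picture, depth): 384x512x3 uint8, red, green, blue; 384x512 float32, m along the optical axis (not along the pixel's ray), 0 where there is no reading.
- ctrl.camera_params(name): a dict with "mtx" (3x3 intrinsics, pixels), "T" (4x4, takes a point from camera to world coordinates). Camera axes: x right, y down, z forward; pixel columns grow to the right and rows downward; lengths in m; the calibration is good to about 2 mm. A picture is of the moment at which its call begins. camera_params takes no time and is no camera call.
- ctrl.close_job(): hands the job in; it is judged then, once.
The state is a dict: "time": time; "joint_positions": joint angles; "qd": joint speeds; "joint_torque": joint torques, N m; "position": TCP position; "tool_rot": TCP orientation; "ft_force": force on the tool from outside, world axes, zero at the start; "torque": the same for the moment, N m; "grip_width": opening from 0.0 (shut) to 1.0 (fully open); "grip_force": force on a finger pad.
Only numpy, scipy, OpenCV 4.12 (cv2) and the standard library are available. Lean on these libraries where they do the work, as an engineer would, in place of code of your own. Each camera call takes 0.05 s, during which the arm holds its last target. There are 200 camera calls.

## Working session

There is one attempt and no reset: what is moved stays moved. The work goes in short steps, Python scripts to look and compute and a shell command to move; the robot and the scene stay as the last step left them, time stands still between calls to the robot, and variables do not carry over. Pictures are saved under pics/ and viewed, at most 14 in all, crops included, and the job is handed in when it is done.

```bash
ls; mkdir -p pics; cat > h.py <<'E'
import numpy as np, cv2
from bench import ctrl
def grab(n,tag):
    im,d=ctrl.get_image(n); cv2.imwrite(f'pics/{tag}.png',im[:,:,::-1]); np.save(f'pics/{tag}.npy',d); return im,d
def w(n,u,v,d):
    p=ctrl.camera_params(n); c=np.linalg.inv(p['mtx'])@[u,v,1]*d; return (p['T']@[*c,1])[:3]
def onz(n,u,v,z):
    p=ctrl.camera_params(n); T=p['T']; r=T[:3,:3]@np.linalg.inv(p['mtx'])@[u,v,1]; return T[:3,3]+r*(z-T[2,3])/r[2]
def crop(tag,out,x0,y0,x1,y1,s):
    im=cv2.imread(f'pics/{tag}.png')[y0:y1,x0:x1]; cv2.imwrite(f'pics/{out}.png',cv2.resize(im,None,fx=s,fy=s,interpolation=cv2.INTER_CUBIC))
E
python3 - <<'E'
from h import *
for n in('top','side'):
    grab(n,n+'0'); p=ctrl.camera_params(n); print(p['mtx'],p['T'].round(3))
a=cv2.imread('pics/top0.png');cv2.imwrite('pics/t.png',cv2.resize(a,(800,600)))
a=cv2.imread('pics/side0.png');cv2.imwrite('pics/s.png',cv2.resize(a,(800,600)))
s=ctrl.get_state();print(s['time'],s['position'],s['tool_rot'],s['grip_width'],s['ft_force'])
E
```

```text
pics
[[382.93824126   0.         250.16137182]
 [  0.         382.93824126 196.54730662]
 [  0.           0.           1.        ]] [[-0.013 -0.984  0.179  0.419]
 [-1.     0.015  0.012 -0.014]
 [-0.015 -0.178 -0.984  1.036]
 [ 0.     0.     0.     1.   ]]
[[348.65081122   0.         260.13739513]
 [  0.         348.65081122 181.63129025]
 [  0.           0.           1.        ]] [[ 0.886 -0.333  0.324  0.268]
 [-0.464 -0.625  0.627 -0.587]
 [-0.007 -0.706 -0.708  0.718]
 [ 0.     0.     0.     1.   ]]
0.1 [0.25283716 0.59829641 0.23556739] [-6.23654820e-01 -3.07881662e+00  2.69790419e-03] 0.9990009305162153 [-0.15250345  0.09697043 -0.05058477]
```

View pics/t.png

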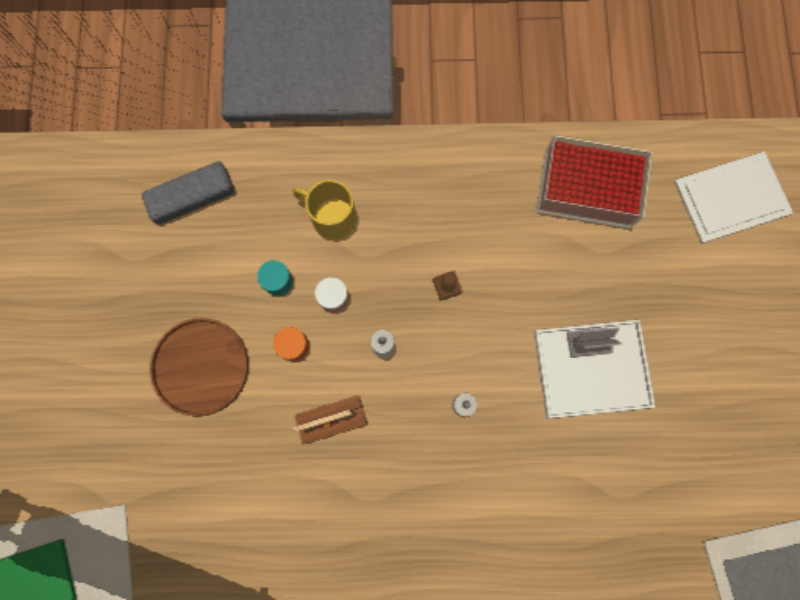

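View pics/s.png

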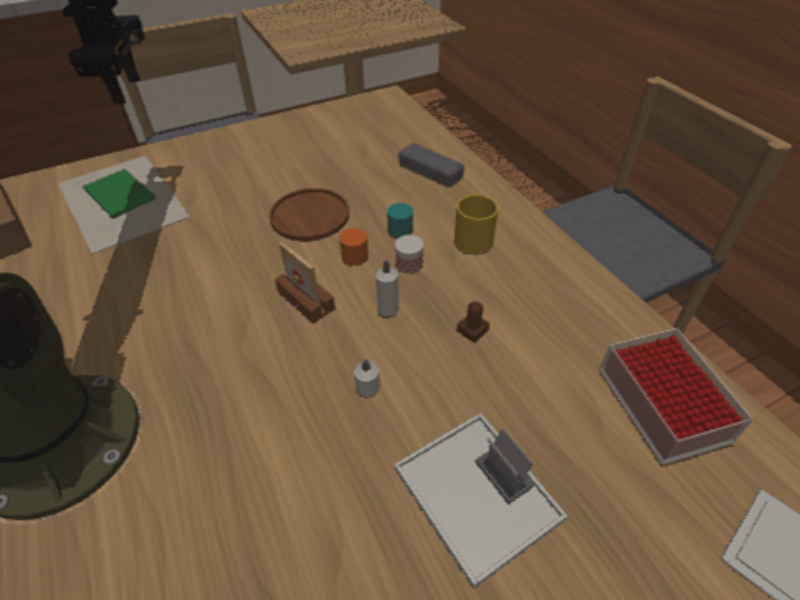

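The top view (800 px wide) shows these candidates:
- **Bead jar:** white lid at (331,293). The look-alikes are turquoise at (274,277) and orange at (290,343).
- **Bottles:** tall at (383,342), short at (465,405). The side view confirms which is which.
- **Stamp:** (447,285), the only one.
- **Board in its block:** (330,419).
- **Rectangular tray with clip:** (595,369). The white tray at (734,196) is a lid or decoy without a clip.
- **Round tray:** (200,367).

Next I'll check the choice in a close crop and measure.

```bash
python3 - <<'E'
from h import *
crop('top0','c1',175,165,325,290,5)
crop('top0','c2',335,195,425,275,8)
p=ctrl.camera_params('top');d=np.load('pics/top0.npy');
v,u=np.mgrid[:384,:512];K=np.linalg.inv(p['mtx'])
P=(K@np.stack([u.ravel(),v.ravel(),np.ones(u.size)]))*d.ravel()
P=(p['T'][:3,:3]@P).T+p['T'][:3,3]; P=P.reshape(384,512,3); np.save('pics/P.npy',P)
z=P[...,2]
print('table z',np.median(z[300:340,200:400]))
for nm,(x,y),zl in [('jar',(331,293),.04),('tall',(383,342),.075),('tallnoz',(383,342),.1),('short',(465,405),.035),('stamp',(447,285),.03),('stampall',(447,285),.01),('board',(330,415),.05),('block',(330,419),.022),('kit',(595,369),.009),('clip',(593,342),.03),('round',(200,367),.009),('turq',(274,277),.03),('orange',(290,343),.03),('mug',(331,205),.07)]:
    x,y=x*.64,y*.64; R=20 if nm not in('kit','round','mug') else 42
    r=(abs(u-x)<R)&(abs(v-y)<R)&(z>zl)&(d>0)
    n,lab=cv2.connectedComponents(r.astype(np.uint8)); 
    ids=lab[r]; 
    if len(ids)==0: print(nm,'none');continue
    k=np.bincount(ids).argmax(); q=P[lab==k]
    rc=cv2.minAreaRect((q[:,:2]*1000).astype(np.float32))
    print(nm,len(q),'centre',np.round(rc[0],1),'size',np.round(rc[1],1),'ang',round(rc[2],1),'zmax',round(np.percentile(q[:,2],95)*1000))
E
```

```text
table z 0.0006567240530144236
jar 331 centre [624.8  99.1] size [52.3 52.9] ang 24.2 zmax 54
tall 178 centre [537.2  11.7] size [35.1 35.6] ang 89.0 zmax 113
tallnoz 17 centre [536.5  12.3] size [8.7 8.8] ang 37.0 zmax 117
short 174 centre [ 435.1 -121.7] size [35.9 35.4] ang 89.5 zmax 64
stamp 89 centre [642.4 -99.7] size [23.7 23.9] ang 89.0 zmax 66
stampall 226 centre [642.8 -99.8] size [40.4 40.6] ang 18.9 zmax 65
board 166 centre [412.3 101.6] size [13.  83.8] ang 16.2 zmax 111
block 774 centre [414.9 101.5] size [ 50.  110.2] ang 16.2 zmax 109
kit 1028 centre [ 494.7 -344.9] size [150.  181.5] ang 5.0 zmax 71
clip 266 centre [ 539.5 -340.6] size [28.4 61.3] ang 5.4 zmax 73
round 420 centre [507.7 329.4] size [167.2 163.6] ang 89.2 zmax 18
turq 343 centre [656.  197.8] size [53.6 50.5] ang 44.6 zmax 54
orange 351 centre [540.3 167.3] size [52. 51.] ang 45.2 zmax 54
mug 276 centre [778.6 103. ] size [95.6 78.2] ang 27.1 zmax 88
```

View pics/c1.png

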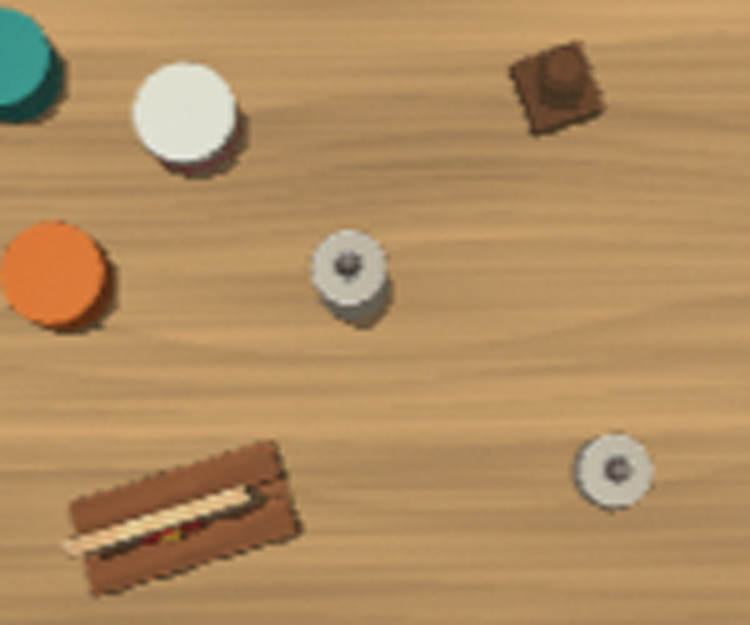

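View pics/c2.png

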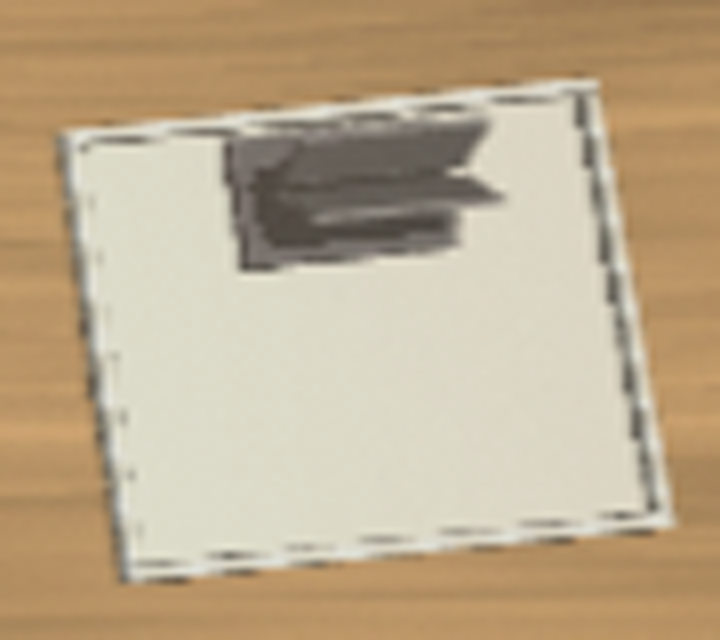

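The crops confirm the choice: white-lid jar at crop (185,113), tall bottle at (349,266), short bottle at (615,470), stamp at (560,85), board top edge from (66,547) to (256,493). In the tray crop the clip sits at the far (+x) side, around (345,195), with the tray yawed about 5°. I'll refine the board position and check the gripper body's orientation.

```bash
python3 - <<'E'
from h import *
for c in ((66,547),(256,493)):
    print(onz('top',c[0]/5+175,c[1]/5+165,.108)*1000)
P=np.load('pics/P.npy'); q=P[270:300,0:0]
u0,v0=int(330*.64),int(415*.64); b=P[v0-25:v0+25,u0-35:u0+35].reshape(-1,3)
top=b[(b[:,2]>.1)&(b[:,2]<.13)]*1000; print('top pts',len(top),top.mean(0)); a=np.radians(16.2)
l=top[:,:2]@[-np.sin(a),np.cos(a)]; m=(l.min()+l.max())/2; k=top[:,:2].mean(0)@[np.cos(a),np.sin(a)]; print('len',l.max()-l.min(),'centre',k*np.array([np.cos(a),np.sin(a)])+m*np.array([-np.sin(a),np.cos(a)]))
# gripper body from side cam
p=ctrl.camera_params('side');d=np.load('pics/side0.npy');v,u=np.mgrid[:384,:512]
C=np.linalg.inv(p['mtx'])@np.stack([u.ravel(),v.ravel(),np.ones(u.size)])*d.ravel()
W=((p['T'][:3,:3]@C).T+p['T'][:3,3])*1000
s=ctrl.get_state()['position']*1000; r=W-s
t=np.radians(67); ry=r[:,:2]@[np.cos(t),np.sin(t)]; rx=r[:,:2]@[-np.sin(t),np.cos(t)]
for z0,z1 in((-15,40),(46,70),(70,100),(100,150)):
    m=(r[:,2]>z0)&(r[:,2]<z1)&(np.hypot(rx,ry)<150)&(d.ravel()>0)
    if m.any(): print(z0,m.sum(),'toolx',rx[m].min(),rx[m].max(),'tooly',ry[m].min(),ry[m].max())
E
```

```text
[401.2849973  147.67280181 108.        ]
[425.40976601  57.1047053  108.        ]
top pts 132 [413.98647812 104.46461072 108.53354189]
len 88.66951500949298 centre [413.93261565 104.65000654]
-15 265 toolx -14.578307071507385 10.11898749246073 tooly -65.0573746397285 56.89169275938707
46 224 toolx -41.784437915682346 33.57385090031408 tooly -91.04650565111272 83.1690725204894
70 739 toolx -41.68949300826393 36.11656827037555 tooly -98.7249050330092 91.22619789172903
100 535 toolx -40.424348530802156 33.0447868329154 tooly -97.03945010775668 83.86819628537181
```

```bash
python3 -m inch '[[60,-62,0,0,0,-10],[120,-124,0,0,0,-20],[160,-180,0,0,0,-30],[165,-240,0,0,0,-40],[165,-300,0,0,0,-50],[165,-360,0,0,0,-51],[165,-420,-20,0,0,-51],[163,-480,-40,0,0,-51],[162,-497,-60,0,0,-51],[162,-497,-70,0,0,-51],[162,-497,-70,0,0,-51]]' 50 40
```

```text
time: 1.48
position: [0.4144, 0.1021, 0.166]
tool_rot: [-1.888, -2.51, 0.001]
ft_force: [-0.5, 0.3, -0.3]
grip_width: 0.573
grip_force: 0.0
```

```bash
python3 -m inch '[[-0.5,2,-40,0,0,0],[-0.5,2,-70,0,0,0],[-0.5,2,-78,0,0,0],[-0.5,2,-78,0,0,0]]' && python3 -m inch '[[0,0,0,0,0,0],[0,0,0,0,0,0],[0,0,0,0,0,0],[0,0,0,0,0,0],[0,0,0,0,0,0],[0,0,0,0,0,0]]' 0 10
```

```text
time: 1.98
position: [0.415, 0.1047, 0.0891]
tool_rot: [1.886, 2.512, 0.0]
ft_force: [0.9, -1.4, -0.1]
grip_width: 0.573
grip_force: 0.0
time: 2.72
position: [0.4145, 0.1037, 0.0887]
tool_rot: [1.889, 2.51, 0.0]
ft_force: [-0.1, -0.5, 0.7]
grip_width: 0.091
grip_force: 10.0
```

```bash
python3 -m inch '[[0,0,0,0,0,0],[0,0,15,0,0,0],[0,0,50,0,0,0],[0,0,100,0,0,0],[10,-30,140,0,0,-3],[25,-80,140,0,0,-6],[42,-135,140,0,0,-9],[58,-190,140,0,0,-11.2],[75,-250,140,0,0,-11.2],[92,-310,140,0,0,-11.2],[105,-365,140,0,0,-11.2],[117,-415,140,0,0,-11.2],[125,-440,140,0,0,-11.2],[125,-445,140,0,0,-11.2],[125,-445,120,0,0,-11.2],[125,-445,100,0,0,-11.2],[125,-445,100,0,0,-11.2]]' - 45 && python3 - <<'E'
from h import *
grab('top','top1');grab('side','side1')
a=cv2.imread('pics/top1.png')[175:275,320:440];b=cv2.imread('pics/side1.png')[220:360,240:380]
cv2.imwrite('pics/m1.png',np.hstack([cv2.resize(a,(480,400),interpolation=2),cv2.resize(b,(320,400),interpolation=2)]))
E
```

```text
time: 4.85
position: [0.5386, -0.3385, 0.1858]
tool_rot: [-2.119, -2.312, 0.0]
ft_force: [-0.7, 0.3, 0.0]
grip_width: 0.089
grip_force: 45.0
```

View pics/m1.png

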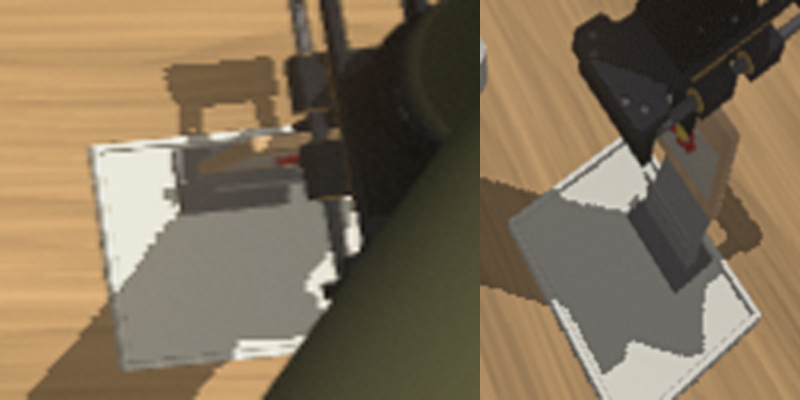

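The board (side crop, red bead flower at (685,140)) hangs over the clip, clear of the jaws and aligned with it. I'll nudge it 1–2 mm and descend in stages.

```bash
python3 -m inch '[[1,-2.5,0,0,0,0],[1,-2.5,-20,0,0,0],[1,-2.5,-35,0,0,0],[1,-2.5,-45,0,0,0],[1,-2.5,-45,0,0,0]]' && python3 -m inch '[[0,0,-6,0,0,0],[0,0,-12,0,0,0],[0,0,-18,0,0,0],[0,0,-24,0,0,0],[0,0,-24,0,0,0]]'
```

```text
time: 5.58
position: [0.5399, -0.3433, 0.1422]
tool_rot: [-2.123, -2.313, 0.001]
ft_force: [-0.3, -0.5, -0.2]
grip_width: 0.089
grip_force: 45.0
time: 6.2
position: [0.5402, -0.3437, 0.1187]
tool_rot: [-2.124, -2.314, 0.001]
ft_force: [0.3, -0.4, -2.6]
grip_width: 0.088
grip_force: 45.0
```

```bash
python3 -m inch '[[-0.5,2.5,-4,0,0,0],[-0.5,2.5,-8,0,0,0],[-0.5,2.5,-12,0,0,0],[-0.5,2.5,-16,0,0,0],[-0.5,2.5,-16,0,0,0]]' && python3 -m inch '[[0,0,-3,0,0,0],[0,0,-6,0,0,0],[0,0,-6,0,0,0]]'
```

```text
time: 6.82
position: [0.5397, -0.341, 0.1028]
tool_rot: [-2.124, -2.314, 0.001]
ft_force: [-0.4, -0.2, -2.5]
grip_width: 0.086
grip_force: 45.0
time: 7.2
position: [0.5398, -0.3413, 0.0972]
tool_rot: [-2.124, -2.314, 0.0]
ft_force: [-0.0, -0.8, -0.2]
grip_width: 0.085
grip_force: 45.0
```

```bash
for i in 1 2 3; do python3 -m inch '[[0,0,-1,0,0,0],[0,0,-2,0,0,0],[0,0,-2,0,0,0]]' | egrep 'posi|ft|width'; done
```

```text
position: [0.54, -0.3413, 0.0956]
ft_force: [-0.3, -0.7, 1.2]
grip_width: 0.093
position: [0.5401, -0.3413, 0.0937]
ft_force: [-1.5, 0.9, 3.1]
grip_width: 0.088
position: [0.5404, -0.3413, 0.0937]
ft_force: [-4.0, 3.1, 13.9]
grip_width: 0.09
```

The board bottomed at TCP z 93.7 mm, as predicted for home. I'll ease off, release and rise.

```bash
python3 -m inch '[[0,0,1.5,0,0,0],[0,0,1.5,0,0,0],[0,0,1.5,0,0,0]]' && python3 -m inch '[[0,0,0,0,0,0],[0,0,0,0,0,0],[0,0,0,0,0,0],[0,0,0,0,0,0],[0,0,50,0,0,0],[0,0,100,0,0,0],[-10,50,140,0,0,0],[-20,110,140,0,0,0],[-20,170,140,0,0,0],[-20,230,140,0,0,0],[-20,290,140,0,0,0],[-5,340,140,0,0,0],[-3,352,140,0,0,0],[-3,352,140,0,0,0]]' 60 && python3 - <<'E'
from h import *
im,d=grab('top','top2');grab('side','side2')
p=ctrl.camera_params('top');v,u=np.mgrid[:384,:512]
C=np.linalg.inv(p['mtx'])@np.stack([u.ravel(),v.ravel(),np.ones(u.size)])*d.ravel()
W=((p['T'][:3,:3]@C).T+p['T'][:3,3])*1000; np.save('pics/W2.npy',W)
m=(W[:,2]>80)&(W[:,2]<130)&(abs(W[:,0]-540)<60)&(abs(W[:,1]+341)<70); q=W[m]
print(cv2.minAreaRect(q[:,:2].astype(np.float32)),np.percentile(q[:,2],[50,90,98]))
a=cv2.imread('pics/top2.png')[175:275,320:440];b=cv2.imread('pics/side2.png')[220:360,240:380]
cv2.imwrite('pics/m2.png',np.hstack([cv2.resize(a,(480,400),interpolation=2),cv2.resize(b,(320,400),interpolation=2)]))
E
```

```text
time: 8.7
position: [0.5402, -0.3413, 0.0937]
tool_rot: [2.124, 2.314, 0.001]
ft_force: [-0.6, 1.8, 5.9]
grip_width: 0.088
grip_force: 45.0
time: 10.45
position: [0.537, 0.0108, 0.2329]
tool_rot: [2.123, 2.315, -0.001]
ft_force: [-0.3, -0.4, -0.4]
grip_width: 0.685
grip_force: 0.0
((539.4158325195312, -339.3175048828125), (8.799973487854004, 91.21087646484375), 5.079748153686523) [112.05192795 114.84015288 116.44385323]
```

View pics/m2.png

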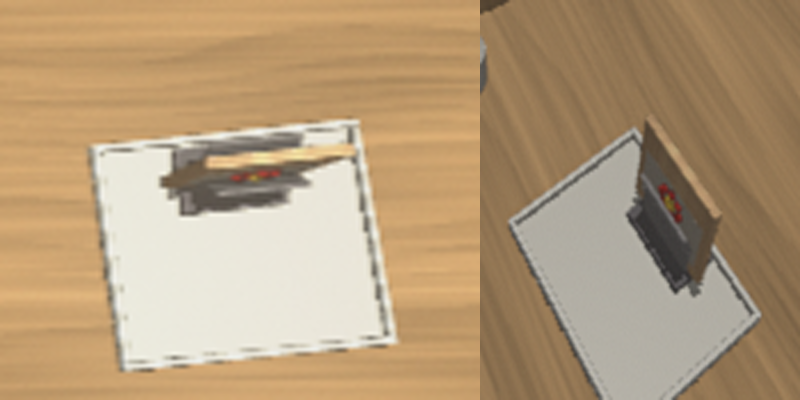

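The board stands upright and home in the clip, centred within about 2 mm (top crop (280,158), side crop flower at (670,205)). Next is the tall bottle.

```bash
python3 -m inch '[[0,1,-60,0,0,0],[0,1,-115,0,0,0],[0,1,-150,0,0,0],[0,1,-166,0,0,0],[0,1,-166,0,0,0],[0,1,-166,0,0,0]]' 60 && python3 -m inch '[[0,0,0,0,0,0],[0,0,0,0,0,0],[0,0,0,0,0,0],[0,0,0,0,0,0],[0,0,0,0,0,0]]' 0 20
```

```text
time: 11.3
position: [0.5384, 0.0113, 0.0688]
tool_rot: [2.124, 2.312, 0.004]
ft_force: [0.6, -0.2, 0.3]
grip_width: 0.686
grip_force: 0.0
time: 11.92
position: [0.5374, 0.0119, 0.0675]
tool_rot: [2.124, 2.314, 0.001]
ft_force: [-0.5, 0.1, 2.4]
grip_width: 0.431
grip_force: 20.0
```

```bash
python3 -m inch '[[0,0,30,0,0,0],[0,0,80,0,0,0],[-10,-40,110,0,0,0],[-25,-100,110,0,0,0],[-42,-160,110,0,0,0],[-58,-220,110,0,0,0],[-72,-275,110,0,0,0],[-78,-300,110,0,0,0],[-78,-300,110,0,0,0],[-78,-300,60,0,0,0],[-78,-300,25,0,0,0],[-78,-300,10,0,0,0],[-78,-300,10,0,0,0]]' && python3 -m inch '[[0,0,-2,0,0,0],[0,0,-4,0,0,0],[0,0,-5,0,0,0],[0,0,-5,0,0,0],[0,0,-5,0,0,0]]'
```

```text
time: 13.55
position: [0.4589, -0.2872, 0.0765]
tool_rot: [-2.122, -2.314, 0.001]
ft_force: [0.9, -0.3, -0.8]
grip_width: 0.427
grip_force: 20.0
time: 14.18
position: [0.4594, -0.2884, 0.0725]
tool_rot: [2.124, 2.314, 0.001]
ft_force: [-0.1, 0.1, 0.5]
grip_width: 0.428
grip_force: 20.0
```

```bash
python3 -m inch '[[0,0,-1,0,0,0],[0,0,-1,0,0,0],[0,0,-1,0,0,0]]'
```

```text
time: 14.55
position: [0.4597, -0.2886, 0.0723]
tool_rot: [2.124, 2.314, 0.002]
ft_force: [-0.4, 1.0, 7.7]
grip_width: 0.427
grip_force: 20.0
```

```bash
python3 -m inch '[[0,0,0.5,0,0,0],[0,0,0.5,0,0,0],[0,0,0.5,0,0,0],[0,0,20,0,0,0],[0,0,70,0,0,0],[0,0,120,0,0,0],[20,20,120,0,0,-10],[60,60,120,0,0,-20],[100,100,120,0,0,-30],[140,140,120,0,0,-40],[175,180,120,0,0,-50],[183,189,120,0,0,-60],[183,189,120,0,0,-70],[183,189,80,0,0,-76],[183,189,40,0,0,-76],[183,189,40,0,0,-76]]' 55
```

```text
time: 16.55
position: [0.6402, -0.0983, 0.1093]
tool_rot: [-3.098, -0.516, 0.008]
ft_force: [0.3, 0.6, 0.2]
grip_width: 0.634
grip_force: 0.0
```

```bash
python3 -m inch '[[0,0,-30,0,0,0],[0,0,-55,0,0,0],[0,0,-68,0,0,0],[0,0,-70,0,0,0],[0,0,-70,0,0,0]]' && python3 -m inch '[[0,0,0,0,0,0],[0,0,0,0,0,0],[0,0,0,0,0,0],[0,0,0,0,0,0],[0,0,0,0,0,0]]' 0 20
```

```text
time: 17.18
position: [0.6429, -0.0995, 0.0425]
tool_rot: [3.098, 0.516, 0.003]
ft_force: [-0.5, 0.5, -0.8]
grip_width: 0.632
grip_force: 0.0
time: 17.8
position: [0.6421, -0.0994, 0.0412]
tool_rot: [3.099, 0.516, 0.0]
ft_force: [0.2, -0.5, 0.6]
grip_width: 0.285
grip_force: 20.0
```

```bash
python3 -m inch '[[0,0,30,0,0,0],[0,0,90,0,0,0],[0,0,150,0,0,0],[-20,-35,180,0,0,-5],[-50,-85,180,0,0,-10],[-80,-140,180,0,0,-14],[-110,-195,180,0,0,-14],[-140,-250,180,0,0,-14],[-165,-290,180,0,0,-14],[-172.5,-303,180,0,0,-14],[-172.5,-303,180,0,0,-14],[-172.5,-303,130,0,0,-14],[-172.5,-303,80,0,0,-14],[-172.5,-303,35,0,0,-14],[-172.5,-303,15,0,0,-14],[-172.5,-303,10,0,0,-14],[-172.5,-303,10,0,0,-14]]' && python3 -m inch '[[0,0,-2,0,0,0],[0,0,-4,0,0,0],[0,0,-5,0,0,0],[0,0,-6,0,0,0],[0,0,-6,0,0,0]]'
```

```text
time: 19.92
position: [0.4707, -0.4025, 0.0523]
tool_rot: [3.137, 0.135, 0.002]
ft_force: [0.8, -0.3, 0.3]
grip_width: 0.285
grip_force: 20.0
time: 20.55
position: [0.4697, -0.4025, 0.0461]
tool_rot: [-3.139, -0.134, -0.001]
ft_force: [-1.6, 1.7, 6.0]
grip_width: 0.283
grip_force: 20.0
```

```bash
python3 -m inch '[[0,0,0.5,0,0,0],[0,0,0.5,0,0,0],[0,0,0.5,0,0,0],[0,0,20,0,0,0],[0,0,80,0,0,0],[0,0,140,0,0,0],[0,0,190,0,0,5],[-5,40,190,0,0,15],[-12,100,190,0,0,25],[-20,160,190,0,0,35],[-28,220,190,0,0,45],[-34,270,190,0,0,55],[-35,281,180,0,0,65],[-35,281,130,0,0,70],[-35,281,80,0,0,70],[-35,281,40,0,0,70],[-35,281,40,0,0,70]]' 60 && python3 - <<'E'
from h import *
im,d=grab('top','top3')
a=cv2.imread('pics/top3.png')[175:275,320:440];cv2.imwrite('pics/m3.png',cv2.resize(a,(600,500),interpolation=2))
E
```

```text
time: 22.68
position: [0.4321, -0.122, 0.0837]
tool_rot: [-2.495, -1.907, 0.01]
ft_force: [0.5, 0.9, 0.5]
grip_width: 0.687
grip_force: 0.0
```

View pics/m3.png

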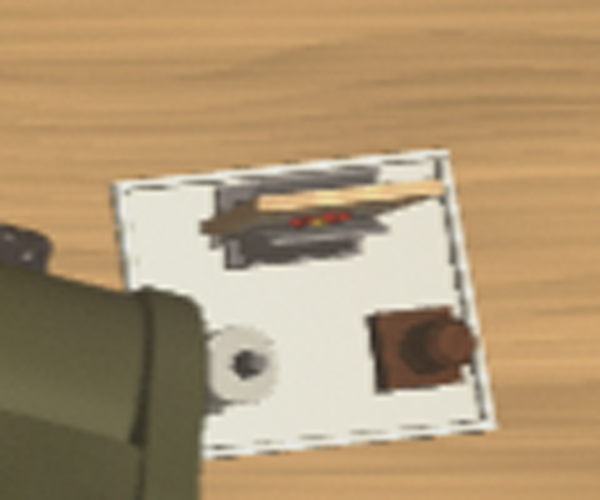

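The kit tray is right: tall bottle at (248,362), stamp at (420,348), board undisturbed. Next is the short bottle.

```bash
python3 -m inch '[[0,0,-30,0,0,0],[0,0,-55,0,0,0],[0,0,-63,0,0,0],[0,0,-63,0,0,0],[0,0,-63,0,0,0]]' && python3 -m inch '[[0,0,0,0,0,0],[0,0,0,0,0,0],[0,0,0,0,0,0],[0,0,0,0,0,0],[0,0,0,0,0,0]]' 0 20
```

```text
time: 23.35
position: [0.4359, -0.1212, 0.0235]
tool_rot: [2.493, 1.91, 0.004]
ft_force: [-0.3, -0.2, 0.3]
grip_width: 0.691
grip_force: 0.0
time: 23.98
position: [0.4348, -0.1212, 0.0223]
tool_rot: [2.494, 1.91, 0.0]
ft_force: [-0.3, 2.1, 4.0]
grip_width: 0.429
grip_force: 20.0
```

```bash
python3 -m inch '[[0,0,40,0,0,0],[0,0,100,0,0,0],[5,20,150,0,0,0],[15,75,150,0,0,6],[25,135,150,0,0,12],[30,195,150,0,0,18],[36,255,150,0,0,26],[42,315,150,0,0,34],[48,375,150,0,0,42],[52,435,150,0,0,48],[52,475,150,0,0,48],[52,482,150,0,0,48],[52,482,150,0,0,48],[52,482,100,0,0,48],[52,482,50,0,0,48],[52,482,20,0,0,48],[52,482,10,0,0,48],[52,482,10,0,0,48]]' && python3 -m inch '[[0,0,-2,0,0,0],[0,0,-4,0,0,0],[0,0,-5,0,0,0],[0,0,-6,0,0,0],[0,0,-6,0,0,0]]'
```

```text
time: 26.22
position: [0.4871, 0.3596, 0.0326]
tool_rot: [1.504, 2.758, -0.0]
ft_force: [-0.8, 0.3, -0.2]
grip_width: 0.433
grip_force: 20.0
time: 26.85
position: [0.4867, 0.3611, 0.0273]
tool_rot: [-1.501, -2.759, -0.001]
ft_force: [-3.4, -0.8, 5.4]
grip_width: 0.425
grip_force: 20.0
```

```bash
python3 -m inch '[[0,0,0.5,0,0,0],[0,0,0.5,0,0,0],[0,0,0.5,0,0,0],[0,0,0.5,0,0,0],[0,0,40,0,0,0],[0,0,100,0,0,0],[0,0,150,0,0,0],[25,-50,150,0,0,-6],[52,-100,150,0,0,-12],[80,-150,150,0,0,-18],[108,-205,150,0,0,-23],[133,-250,150,0,0,-23],[138,-262,150,0,0,-23],[138,-262,150,0,0,-23],[138,-262,100,0,0,-23],[138,-262,70,0,0,-23],[138,-262,70,0,0,-23]]' 75 && python3 - <<'E'
from h import *
for n in('top','side'): grab(n,n+'4')
a=cv2.imread('pics/top4.png')[160:280,90:260];b=cv2.imread('pics/side4.png')[100:240,160:320]
cv2.imwrite('pics/m4.png',np.hstack([cv2.resize(a,(425,300),interpolation=2),cv2.resize(b,(343,300),interpolation=2)]))
E
```

```text
time: 28.98
position: [0.6219, 0.1016, 0.0935]
tool_rot: [-2.015, -2.405, 0.006]
ft_force: [0.3, -0.1, 0.5]
grip_width: 0.862
grip_force: 0.0
```

View pics/m4.png

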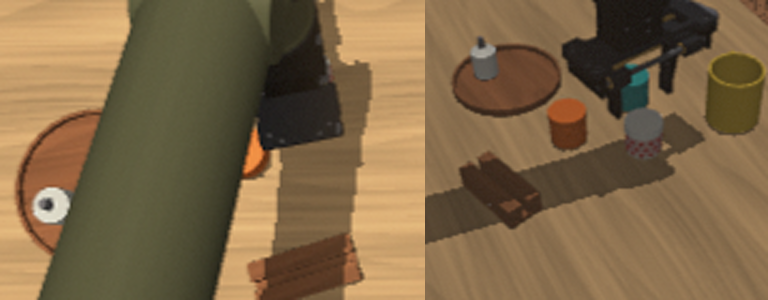

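The short bottle stands in the round tray (top crop (52,205)), and the fingers straddle above the white-lid jar (side crop (643,130)).

```bash
python3 -m inch '[[0,0,-25,0,0,0],[0,0,-48,0,0,0],[0,0,-58,0,0,0],[0,0,-58,0,0,0],[0,0,-58,0,0,0]]' && python3 -m inch '[[0,0,0,0,0,0],[0,0,0,0,0,0],[0,0,0,0,0,0],[0,0,0,0,0,0],[0,0,0,0,0,0]]' 0 20
```

```text
time: 29.7
position: [0.6252, 0.0987, 0.0389]
tool_rot: [2.021, 2.404, 0.002]
ft_force: [-1.1, 0.4, -0.5]
grip_width: 0.866
grip_force: 0.0
time: 30.32
position: [0.6248, 0.0988, 0.0383]
tool_rot: [2.021, 2.404, 0.001]
ft_force: [-0.2, 0.1, 1.5]
grip_width: 0.612
grip_force: 20.0
```

```bash
python3 -m inch '[[0,0,30,0,0,0],[0,0,80,0,0,0],[0,0,130,0,0,0],[-25,50,130,0,0,6],[-50,100,130,0,0,12],[-75,150,130,0,0,18],[-94,190,130,0,0,23],[-96.5,198.5,130,0,0,23],[-96.5,198.5,130,0,0,23],[-96.5,198.5,80,0,0,23],[-96.5,198.5,40,0,0,23],[-96.5,198.5,15,0,0,23],[-96.5,198.5,10,0,0,23],[-96.5,198.5,10,0,0,23]]' && python3 -m inch '[[0,0,-2,0,0,0],[0,0,-4,0,0,0],[0,0,-5,0,0,0],[0,0,-6,0,0,0],[0,0,-6,0,0,0]]'
```

```text
time: 32.08
position: [0.5291, 0.2959, 0.0487]
tool_rot: [1.504, 2.757, 0.0]
ft_force: [-0.4, -1.0, -1.0]
grip_width: 0.614
grip_force: 20.0
time: 32.7
position: [0.5282, 0.2975, 0.0434]
tool_rot: [-1.501, -2.759, -0.001]
ft_force: [-2.9, -1.0, 6.6]
grip_width: 0.62
grip_force: 20.0
```

```bash
python3 -m inch '[[0,0,0.5,0,0,0],[0,0,0.5,0,0,0],[0,0,0.5,0,0,0],[0,0,0.5,0,0,0],[0,0,40,0,0,0],[0,0,100,0,0,0],[0,0,160,0,0,0],[0,0,200,0,0,0],[-5,-60,200,0,0,0],[-10,-120,200,0,0,0],[-20,-180,200,0,0,0],[-30,-240,200,0,0,0],[-30,-250,200,0,0,0],[-30,-250,200,0,0,0]]' 75 && python3 - <<'E'
from h import *
for n in('top','side'): grab(n,n+'5')
a=cv2.imread('pics/top5.png')[90:300,80:440];b=cv2.imread('pics/side5.png')[90:370,130:400]
cv2.imwrite('pics/m5.png',np.hstack([cv2.resize(a,(470,274),interpolation=2),cv2.resize(b,(330,342),interpolation=2)[:274]]) if 0 else cv2.resize(a,(720,420),interpolation=2))
cv2.imwrite('pics/m6.png',cv2.resize(b,(540,560),interpolation=2))
E
```

```text
time: 34.45
position: [0.4981, 0.047, 0.2423]
tool_rot: [-1.504, -2.758, -0.003]
ft_force: [0.2, 0.8, -0.2]
grip_width: 0.86
grip_force: 0.0
```

View pics/m5.png

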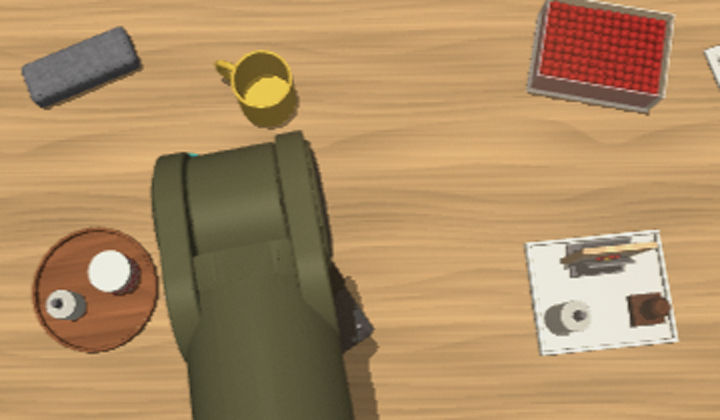

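View pics/m6.png

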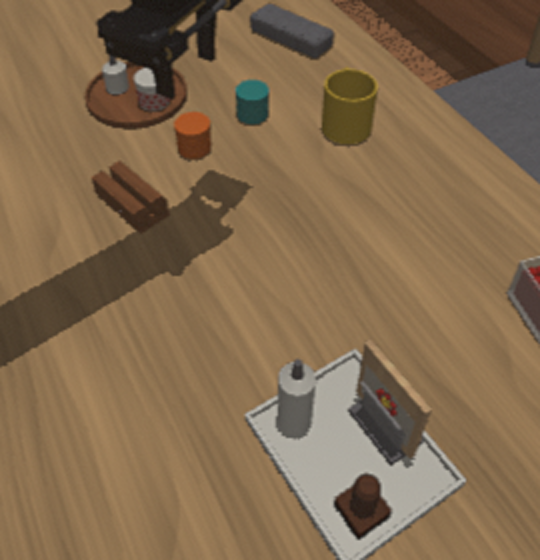

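Everything is in place. In the top crop the jar is at (110,271) and the short bottle at (63,304) in the round tray; the tall bottle is at (574,316), the stamp at (650,308) and the board at (610,253) in the kit tray. The mug and both look-alikes have not moved, and the arm is clear.

```bash
python3 -c "
from bench import ctrl
print(ctrl.close_job())"
```

```text
the job is handed in; nothing more can be done
None
```

Both kits are made up and the job is handed in at about 34.5 s: the board is home in the clip with the tall bottle and stamp in front of it, the short bottle and bead jar stand in the round tray, and the mug and look-alikes were left alone.

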